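Charge the billet feeder and set its gate screw

TASK

Load the yellow billet feeder: lift the red handle to tip its charge tray until all three copper billets have slid into the bin, then let the tray back down flat. After that turn the brass wing screw on the gate clockwise (seen from above) until it seats firmly, back it off a quarter turn, and finish still gripping the screw there, so that the lock nut can be set. Do not disturb the hammer, the brush or the jar on the bench.

Things in the scene. Friction and masses are not known exactly. Their poses are not given: they have to be found in the camera images.
- feeder: Yellow bench-top billet feeder, bolted down (it stands elsewhere and turned each time, by up to about 25 degrees). Base plate 160 x 345 x 10 mm; the origin is on the bench, z up; the tray hinge line crosses above its y axis at y +10 mm. Along its own +y lies the tipping tray, along its -y the open bin and, at the far -y end, the gate: a steel plate with a dark steel yoke across it (yoke top 130 mm above the bench) that carries the wing screw.
- bin_floor (a point): Centre of the bin's floor, 10 mm above the bench; axes as the feeder's. The bin is 136 mm (x) by about 150 mm (y) inside; its side walls rise to 95 mm above the bench, the gate at its -y end to 118 mm.
- tray (a joint): Tilt of the tray in rad: 0 flat on its rest, 1.0 fully tipped (stop). It grows as the handle is lifted; the tray falls back slowly by its own weight when let go. The billets begin to slide between about 0.4 and 0.75, depending on friction.
- tray_hinge (a point): Centre of the tray's hinge line, 100 mm above the bench, at the level of the tray floor; the line runs along the feeder's x. This frame tips with the tray (turning about +x). The steel tray, 118 mm wide (x) and 165 mm long, lies from 12 mm on the bin side of the hinge to 153 mm on the other side; side and end walls are 19 mm high, the bin side is open.
- tray_handle (a point): Middle of the tray's red handle, a round bar 12 mm thick and 100 mm long along the feeder's x, carried by two arms at its ends. With the tray flat it lies 180 mm from the hinge line along the feeder's +y and 45 mm above it (145 mm above the bench, 26 mm above the tray's walls and 27 mm outside its end wall). It can be pinched from above by fingers closing along the feeder's y, and turns between the fingers as the tray tips.
- screw (a joint): Angle of the wing screw in rad; it grows as the screw is turned clockwise seen from above. It seats against a hard stop at 6.0; it starts 1.2 to 3.0 rad short of that. It turns with light friction (about 0.06 N m), stays where it is left and does not rise or sink.
- screw_grip (a point): On the upright axis of the brass wing screw, where its wing is to be gripped, 162 mm above the bench (feeder frame: x 0, y -165 mm). The wing is an upright bar 46 mm long along this point's x, 10 mm thick along its y, from 12 mm to 46 mm above the screw's underside; it reaches 15 mm above this point and 19 mm below it. The point turns with the screw (z up); at joint value 0 its x is the feeder's x. A red dash marks the top of the +x wing.
- billet0_center (a point): Centre of a copper billet, a block 24 x 30 x 24 mm (x, y, z), about 0.13 kg, lying loose on the tray at the start.
- billet1_center (a point): Centre of a copper billet, a block 24 x 30 x 24 mm (x, y, z), about 0.13 kg, lying loose on the tray at the start.
- billet2_center (a point): Centre of a copper billet, a block 24 x 30 x 24 mm (x, y, z), about 0.13 kg, lying loose on the tray at the start.
- hammer_grip (a point): Bystander: handle of a hammer lying on the bench to the robot's right (middle of the handle; its x runs towards the head).
- brush_grip (a point): Bystander: handle of a brush lying on the bench to the robot's left (its x runs towards the bristles).
- jar_center (a point): Bystander: centre of a closed jar, 64 mm across and 85 mm high, standing on the bench to the robot's right.

How it is judged:
By the outcome, as a careful person would: the job done as asked, in the order asked, and still so for the second after the job is handed in, while the arm keeps its last pose, push and grip.
It also fails if it takes over 67 s, if anything falls off the work surface, if the arm or the gripper's body presses on something with over 40 N, if the wrist force passes 120 N, or if a joint passes its speed limit or range.

ROBOT

A 6-joint arm with a two-finger parallel gripper is mounted at the origin on the work surface. World frame = base frame: x ahead of the robot, y to its left, z up, the work surface at z = 0. Lengths are in m, angles in degrees, forces in N, time in s.
With the tool pointing down it reaches from about 0.225 to 0.725 m from the base axis. Payload 3.1 kg.
Tool frame: the origin (TCP) lies between the finger pads; the fingertips stand 8 mm ahead of it and the grasp point (between the pads) lies 11 mm behind it; z points along the fingers, y is the direction in which the jaws open and shut (so a half turn about z gives the same grasp; the last joint's range is limited). The gripper opens to 85 mm and grips with 20 to 120 N. Pads are 22 mm wide; open, the fingers measure 114 mm over their backs; the gripper's body (76 mm by 85 mm) begins 54 mm behind the grasp point. The pads swing forward as they close: fully open they stand 13 mm farther back than shut.
Start: joints at [60.229, 2.75, 5.684, 92.934, 0, 82.678], TCP at [0.2, 0.485, 0.239] pointing down, gripper open.
Joint ranges: [-166.93, 166.93], [-56.73, 111.36], [-69.38, 81.34], [-121.58, 131.49], [-85.45, 84.26], [-180, 180]. Speed limits (degrees/s): [159.86, 159.86, 180, 180, 180, 180].

INTERFACE

Orientations are given as [roll, pitch, yaw] about the fixed x, y, z axes, in that order (R = Rz(yaw) Ry(pitch) Rx(roll)).
In Python, from station import get_obs, optics, job gives the robot as it stands.
- The arm moves only by the tool arm_command, never from a script. Its argument "rows" is text: rows parted by semicolons, each of 7 numbers parted by spaces: the turn, a rotation vector about the tool's x, y, z as a fraction of full scale, then the shift along the tool's x, y, z as a fraction of full scale, then the opening, from 0 (shut) to 1 (fully open). In form: rx ry rz dx dy dz grip; .... A call has 1 to 5 rows; each row is the pose to reach, as a shift and turn from the pose commanded when the call began, along the tool's axes at that moment, turning the shorter way round; what a row does not reach only later rows make up. Full scale, the value 1, is 1 m for a shift and 180 degrees for a turn. A row lasts 1/8 s, in which the tool goes at most 62.5 mm and 10.7 degrees, less where a joint would pass 70% of its speed; a pose out of reach is approached as far as the arm can. A call with a number of a shift or a turn outside -1 to 1 is refused whole. A call with a gripper value outside its range is refused whole. The fingers move at their own pace and stop on an object; "force" is the grip in N (left out, the last holds). Time passes only in rows, so rows that repeat a pose let the fingers close. It gives the time, the measured TCP pose, the force and the opening at its end, in the units of the state.
- get_obs(): the state, without advancing time (a new reading comes with each control period).
- optics.camera(name): name is "side" or "top" or "wrist"; returns a dict with "color" (420x560x3 uint8, red, green, blue), "fx", "fy", "cx", "cy" (pixels), "R" (3x3) and "t" (3): a world point X has camera coordinates R X + t; the wrist camera has in their place "tool_from_camera" (4x4, takes a point from camera to tool coordinates, whose origin is the TCP and whose axes are the flange's). Camera axes: x right, y down, z forward; pixel columns grow to the right and rows downward; lengths in m; the calibration is good to about 2 mm. The wrist camera is an equidistant fisheye: a pixel r from the principal point sees the ray r / f radians off the axis. A picture is of the moment at which its call begins: read the wrist's pose just before it. There is no depth.
- job.job_done(): hands the job in, once; it reports no verdict.
The state is a dict: "time": time; "qpos": joint angles; "joint_velocities": joint speeds; "joint_torque": joint torques, N m; "eef_pos": TCP position; "tcp_rot": TCP orientation; "force": force on the tool from outside, world axes, zero at the start; "wrist_torque": the same for the moment, N m; "width": opening from 0.0 (shut) to 1.0 (fully open).
Only numpy, scipy, OpenCV 4.12 (cv2) and the standard library are available. Lean on these libraries where they do the work, as an engineer would, in place of code of your own. Each camera call takes 0.05 s, during which the arm holds its last target. There are 200 camera calls.

## Working session

There is one attempt and no reset: what is moved stays moved. The work goes in short steps, Python scripts to look and compute and a tool call to move; the robot and the scene stay as the last step left them, time stands still between calls to the robot, and variables do not carry over. Pictures are saved under pics/ and viewed, about 8 in all and at most 12, crops included, and the job is handed in when it is done.

Besides the shell and the picture viewer there is one more tool, called after "Call:" as name(argument=value, ...) on one line, values as JSON. arm_command: Moves the arm, as the interface text tells. Shift numbers are shares of 1 m and turn numbers shares of 180 degrees, none past 1 either way. Its arguments: {"type":"object","properties":{"rows":{"type":"string"},"force":{"type":"number"}},"required":["rows"]}

```bash
mkdir -p pics
cat > h.py <<'E'
import numpy as np, cv2
from station import get_obs, optics, job
from scipy.spatial.transform import Rotation as Ro
def shot(n,f):
    o=get_obs(); c=optics.camera(n); cv2.imwrite('pics/'+f+'.png',c['color'][:,:,::-1]); np.save('pics/'+f+'.npy',{'c':c,'o':o},allow_pickle=True); return c,o
def load(f): d=np.load('pics/'+f+'.npy',allow_pickle=True).item(); return d['c'],d['o']
def ray(c,u,v,o=None):
    x=(u-c['cx'])/c['fx'];y=(v-c['cy'])/c['fy']
    if 'R' in c:
        R=np.array(c['R']);d=R.T@[x,y,1];return -R.T@np.array(c['t']),d/np.linalg.norm(d)
    r=np.hypot(x,y); d=np.array([np.sin(r)*x/r,np.sin(r)*y/r,np.cos(r)])
    T=np.array(c['tool_from_camera']);Rt=Ro.from_euler('xyz',o['tcp_rot'],degrees=True).as_matrix()
    return np.array(o['eef_pos'])+Rt@T[:3,3],Rt@T[:3,:3]@d
def onz(c,u,v,z,o=None):
    p,d=ray(c,u,v,o);return p+d*(z-p[2])/d[2]
E
python3 - <<'E'
from h import *
a,o=shot('top','top0');b,_=shot('side','side0')
print(o)
print(-np.array(a['R']).T@a['t'],-np.array(b['R']).T@b['t'])
cv2.imwrite('pics/both0.png',cv2.resize(np.hstack([a['color'],b['color']])[:,:,::-1],(800,300)))
E
```

```text
{'time': 0.0, 'qpos': array([6.02302016e+01, 2.79303854e+00, 5.59162439e+00, 9.29346582e+01,
       1.69114982e-03, 8.26779899e+01]), 'joint_velocities': array([-0.1634276 ,  0.0453508 ,  0.00645614, -0.05215118,  0.07233799,
       -0.03112155]), 'joint_torque': array([-4.70533960e-04, -3.38780880e+01,  3.20016360e+01,  2.02186644e-02,
       -2.18612968e-04,  9.44167304e-07]), 'eef_pos': array([0.20016704, 0.48469595, 0.23811594]), 'tcp_rot': array([-1.79865253e+02, -1.90191674e-02,  1.57552187e+02]), 'force': array([-0.03504463,  0.01179374,  0.42672982]), 'wrist_torque': array([ 0.0385311 , -0.01649507, -0.00516884]), 'width': 0.9989602568118089}
[ 0.27108902 -0.00461174  1.11487695] [-0.12799354 -0.71371029  0.71374007]
```

View pics/top0.png

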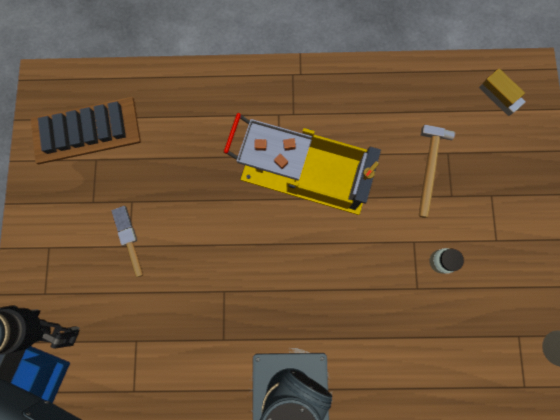

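View pics/side0.png

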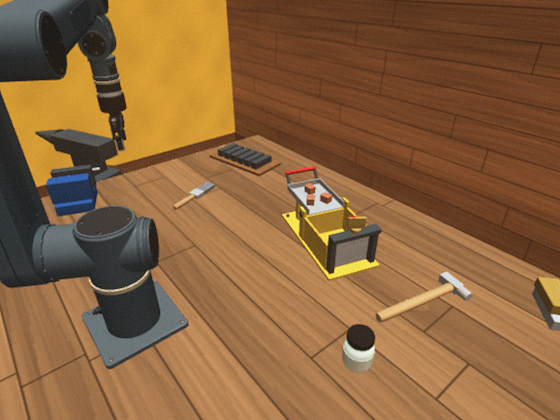

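The top view shows the handle near (233,134), the tray with three billets, the bin and the wing screw near (370,172). The hammer is at (432,170), the jar at (448,260) and the brush at (128,240).

Run:
```python
from h import *
c,o=load('top0');im=c['color']
hsv=cv2.cvtColor(im,cv2.COLOR_RGB2HSV);H,S,V=[hsv[:,:,i].astype(int) for i in range(3)]
sub=np.zeros(H.shape,bool);sub[100:170,215:252]=1
m=((H<5)|(H>174))&(S>190)&(V>110)&sub
v,u=np.nonzero(m);pts=np.stack([u,v],1).astype(np.float32)
r=cv2.minAreaRect(pts);print(r,len(u))
P=np.array([onz(c,x,y,.145) for x,y in cv2.boxPoints(r)]);print(P.round(4)); hc=onz(c,*r[0],.145)
print('handle',hc)
s=onz(c,370,172,.17);print('screw',s)
# feeder +y axis dir from handle to screw
d=hc-s;print('len',np.hypot(*d[:2]),'yaw',np.degrees(np.arctan2(-d[0],d[1])))
z=im[140:210,340:400];cv2.imwrite('pics/z.png',cv2.resize(np.hstack([im[100:170,215:275],z])[:,:,::-1],None,fx=6,fy=6,interpolation=2))
```

```text
((231.96365356445312, 132.66049194335938), (3.9253270626068115, 41.106895446777344), 19.09349250793457) 155
[[0.5989 0.1544 0.145 ]
 [0.701  0.1213 0.145 ]
 [0.6974 0.1119 0.145 ]
 [0.5954 0.1451 0.145 ]]
handle [0.64773651 0.13329537 0.145     ]
screw [ 0.53197676 -0.20162706  0.17      ]
len 0.3543633107152901 yaw -19.066763448757342
```

View pics/z.png

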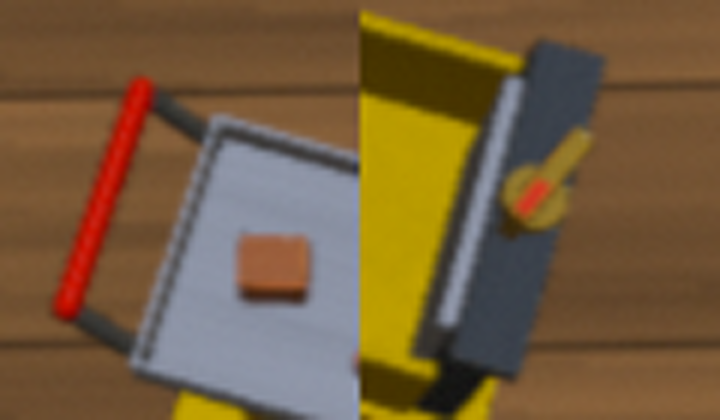

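The handle is at (0.648, 0.133), feeder yaw is about -18.5°, and the wing's dash points roughly towards yaw 140°. I'll move to a hover above the handle.

Call:
arm_command(rows="-0 0 -0.005 -0.055 -0.015 -0.01 1; 0 0 -0.01 -0.11 -0.031 -0.02 1; 0 0 -0.015 -0.165 -0.046 -0.03 1; 0 0 -0.02 -0.22 -0.062 -0.03 1; 0 0 -0.022 -0.274 -0.077 -0.03 1", force=40)

```text
time: 0.72
eef_pos: [0.4255, 0.308, 0.269]
tcp_rot: [-180.0, -0.0, 161.5]
force: [0.5, 1.6, -0.4]
width: 1.002
```

```bash
cat >> h.py <<'E'
def go(p,yaw=None,o=None):
    "shift/turn in tool units from the measured pose to world TCP p, tool down with yaw"
    o=o or get_obs();R=Ro.from_euler('xyz',o['tcp_rot'],degrees=True)
    s=R.inv().apply(np.array(p)-o['eef_pos']);r=[0,0,0]
    if yaw is not None: r=(R.inv()*Ro.from_euler('xyz',[180,0,yaw],degrees=True)).as_rotvec(degrees=True)/180
    return np.round(np.r_[r,s],4)
E
python3 -c "
from h import *
o=get_obs();print(o['time'],o['eef_pos'],o['tcp_rot'],o['qpos'],go([.648,.133,.27],161.5))"
```

```text
0.725 [0.42550852 0.30804785 0.2690327 ] [-1.79998569e+02 -1.49213024e-02  1.61523539e+02] [2.85802004e+01 3.36872023e+00 9.73138228e+00 9.63738753e+01
 9.94770653e-03 4.70566607e+01] [-0.000e+00 -1.000e-04  1.000e-04 -2.665e-01 -9.550e-02 -1.000e-03]
```

Call:
arm_command(rows="0 0 0 -0.053 -0.019 0 1; 0 0 0 -0.107 -0.038 0 1; 0 0 0 -0.16 -0.057 0 1; 0 0 0 -0.213 -0.076 0 1; 0 0 0 -0.2665 -0.0955 0 1")

```text
time: 1.35
eef_pos: [0.6479, 0.1331, 0.2686]
tcp_rot: [-180.0, -0.1, 161.5]
force: [-0.1, 0.6, 0.6]
width: 1.001
```

Run:
```python
from h import *
c,o=shot('wrist','w1');print(c['tool_from_camera'],c['fx'],c['cx'],c['cy'],o['eef_pos'])
```

```text
[[-5.35794660e-04 -9.61560554e-01 -2.74592451e-01  7.06355286e-02]
 [ 9.99999753e-01 -6.40374070e-04  2.91209457e-04  5.51115629e-04]
 [-4.55857412e-04 -2.74592227e-01  9.61560659e-01 -1.34609500e-01]
 [ 0.00000000e+00  0.00000000e+00  0.00000000e+00  1.00000000e+00]] 325.19226210127806 276.8951899355308 211.40895189422002 [0.64785085 0.13306363 0.26857879]
```

View pics/w1.png

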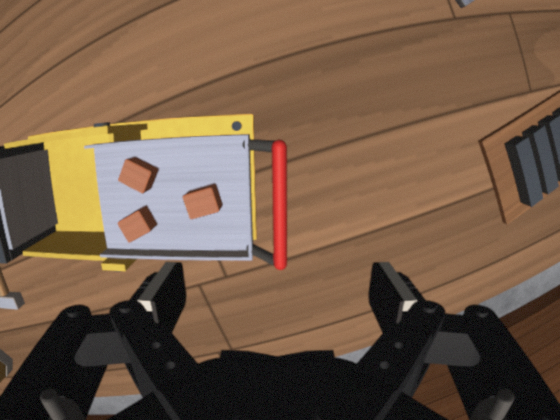

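The handle runs from (280,143) to (280,267) and is upright in the picture, so it is aligned with the tool's x axis. All three billets are on the tray.

Run:
```python
from h import *
c,o=load('w1');im=c['color']
hsv=cv2.cvtColor(im,cv2.COLOR_RGB2HSV);H,S,V=[hsv[:,:,i].astype(int) for i in range(3)]
m=((H<4)|(H>175))&(S>190)&(V>110)
m=m.astype(np.uint8);n,l,st,ce=cv2.connectedComponentsWithStats(m);k=1+np.argmax(st[1:,4]);print(st[k],ce[k])
v,u=np.nonzero(l==k);P=np.array([onz(c,a,b,.148,o)[:2] for a,b in zip(u,v)]).astype(np.float32)
r=cv2.minAreaRect(P);print(r); print(cv2.boxPoints(r))
hc=np.array(r[0]);
for z in (.13,): print(go([*hc,.145-.0105+.002],161.5))
# fused feeder yaw by PCA
e=np.linalg.svd(P-P.mean(0),full_matrices=False)[2][0];print(np.degrees(np.arctan2(e[1],e[0])))
```

```text
[273 141  14 128 783] [279.90293742 202.98850575]
((0.6478235721588135, 0.13579316437244415), (0.010296354070305824, 0.10820060223340988), 72.36316680908203)
[[0.5947064  0.14727843]
 [0.69782114 0.11449552]
 [0.7009407  0.1243079 ]
 [0.597826   0.15709081]]
[-0.0016  0.0004 -0.0019  0.008   0.0074  0.1279]
-17.810663
```

Run:
```python
from h import *
for i in range(3):
    o=get_obs();print(o['time'],o['eef_pos'],o['tcp_rot'],o['joint_velocities'].round(2))
print(load('w1')[1]['eef_pos'],load('w1')[1]['joint_velocities'].round(1),load('w1')[1]['time'])
```

```text
1.4 [0.65306425 0.12690044 0.26440741] [-1.79718606e+02  6.87867209e-02  1.61154857e+02] [ 2.18 -2.81 -8.75  1.7   0.95  5.45]
1.4 [0.65306425 0.12690044 0.26440741] [-1.79718606e+02  6.87867209e-02  1.61154857e+02] [ 2.18 -2.81 -8.75  1.7   0.95  5.45]
1.4 [0.65306425 0.12690044 0.26440741] [-1.79718606e+02  6.87867209e-02  1.61154857e+02] [ 2.18 -2.81 -8.75  1.7   0.95  5.45]
[0.64785085 0.13306363 0.26857879] [-29.1  49.6  64.8  14.6   0.1 -29. ] 1.35
```

Call:
arm_command(rows="0 0 -0.0033 0 0.002 0.0 1;0 0 -0.0033 0 0.002 0.05 1; 0 0 -0.0033 0 0.002 0.1 1; 0 0 -0.0033 0 0.002 0.134 1; 0 0 -0.0033 0 0.002 0.134 1")

```text
time: 2.02
eef_pos: [0.6434, 0.1373, 0.1313]
tcp_rot: [-179.8, -0.5, 162.2]
force: [1.0, 0.7, -0.6]
width: 1.001
```

Call:
arm_command(rows="0 0 0 0 0 0 0.5;0 0 0 0 0 0 0.2;0 0 0 0 0 0 0;0 0 0 0 0 0 0;0 0 0 0 0 0 0", force=40)

```text
time: 2.65
eef_pos: [0.6478, 0.1353, 0.1366]
tcp_rot: [-179.9, 0.1, 162.1]
force: [-1.2, -3.0, 3.8]
width: 0.123
```

Call:
arm_command(rows="0 0 0 0 -0.0054 -0.0177 0;0 0 0 0 -0.0125 -0.0349 0;0 0 0 0 -0.0213 -0.0512 0;0 0 0 0 -0.0317 -0.0665 0;0 0 0 0 -0.0317 -0.0665 0")

```text
time: 3.28
eef_pos: [0.6383, 0.106, 0.204]
tcp_rot: [179.9, 0.1, 162.1]
force: [4.5, 1.9, -2.1]
width: 0.123
```

Call:
arm_command(rows="0 0 0 0 -0.006 -0.0075 0;0 0 0 0 -0.0119 -0.0143 0;0 0 0 0 -0.018 -0.021 0;0 0 0 0 -0.0251 -0.0273 0;0 0 0 0 -0.0251 -0.0273 0")

```text
time: 3.9
eef_pos: [0.6311, 0.0838, 0.2309]
tcp_rot: [179.7, 0.2, 162.1]
force: [4.6, 4.5, 1.7]
width: 0.119
```

Call:
arm_command(rows="0 0 0 0 -0.007 -0.006 0;0 0 0 0 -0.0145 -0.0116 0;0 0 0 0 -0.022 -0.017 0;0 0 0 0 -0.0301 -0.0217 0;0 0 0 0 -0.0301 -0.0217 0")

```text
time: 4.53
eef_pos: [0.6221, 0.0558, 0.2542]
tcp_rot: [179.6, 0.3, 162.2]
force: [3.2, 6.1, 6.0]
width: 0.123
```

Call:
arm_command(rows="0 0 0 0 -0.008 -0.0045 0;0 0 0 0 -0.0165 -0.0085 0;0 0 0 0 -0.025 -0.0121 0;0 0 0 0 -0.0285 -0.0133 0;0 0 0 0 -0.0285 -0.0133 0")

```text
time: 5.15
eef_pos: [0.6134, 0.0285, 0.2684]
tcp_rot: [179.7, 0.4, 162.2]
force: [3.5, 4.8, 9.1]
width: 0.125
```

Call:
arm_command(rows="0 0 0 0 0 0 0;0 0 0 0 0 0 0;0 0 0 0 0 0 0;0 0 0 0 0 0 0")

```text
time: 5.65
eef_pos: [0.6134, 0.0286, 0.2683]
tcp_rot: [179.7, 0.4, 162.2]
force: [3.3, 4.6, 8.9]
width: 0.121
```

Run:
```python
from h import *
a,_=shot('top','top1');b,_=shot('side','side1')
cv2.imwrite('pics/t1.png',np.hstack([cv2.resize(a['color'][80:240,200:400],(400,320),interpolation=2),cv2.resize(b['color'][130:290,230:430],(400,320),interpolation=2)])[:,:,::-1])
```

```text
(no output)
```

View pics/t1.png

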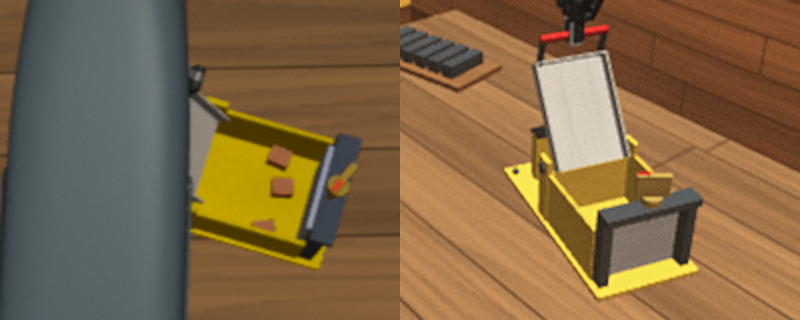

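All three billets lie in the bin: two at (280,155) and (283,187) in the left crop, the third partly shown at (263,224). The tray is empty. I'll lower it back along the arc.

Call:
arm_command(rows="0 0 0 0 0.012 0.0048 0;0 0 0 0 0.0285 0.0133 0;0 0 0 0 0.0441 0.0234 0;0 0 0 0 0.0586 0.035 0;0 0 0 0 0.0718 0.048 0")

```text
time: 6.38
eef_pos: [0.6349, 0.0958, 0.217]
tcp_rot: [179.9, 0.2, 162.1]
force: [4.5, 2.7, 3.1]
width: 0.122
```

Call:
arm_command(rows="0 0 0 0 0.0119 0.0143 0;0 0 0 0 0.0223 0.0296 0;0 0 0 0 0.0311 0.0459 0;0 0 0 0 0.0382 0.0631 0;0 0 0 0 0.0436 0.0808 0")

```text
time: 7.0
eef_pos: [0.6478, 0.1354, 0.1343]
tcp_rot: [-179.8, 0.1, 162.1]
force: [-9.9, -12.7, 42.5]
width: 0.12
```

Call:
arm_command(rows="0 0 0 0 0 0 0;0 0 0 0 0 0 0;0 0 0 0 0 0 0.3;0 0 0 0 0 0 0.8;0 0 0 0 0 0 1")

```text
time: 7.62
eef_pos: [0.6463, 0.1362, 0.1343]
tcp_rot: [-179.9, -0.2, 162.1]
force: [0.5, 0.4, 0.2]
width: 0.715
```

Call:
arm_command(rows="0 0 0 0 0 0 1;0 0 0 0 0 0 1;0 0 0 0 0 -0.04 1;0 0 0 0 0 -0.09 1;0 0 0 0 0 -0.14 1")

```text
time: 8.25
eef_pos: [0.6471, 0.1362, 0.2767]
tcp_rot: [-180.0, -0.0, 162.1]
force: [0.1, -0.4, 0.1]
width: 1.001
```

```bash
python3 -c "
from h import *
o=get_obs();print(o['time'],o['eef_pos'],o['qpos'],o['width'])"
```

```text
8.25 [0.64706125 0.13621275 0.27668423] [6.08102431e+00 2.58030931e+01 3.74661307e+01 1.01676170e+02
 4.44469994e-06 2.39749167e+01] 1.0007204500799904
```

Call:
arm_command(rows="0 0 0 0 -0.05 -0.01 1;0 0 0 0 -0.105 -0.02 1;0 0 0 0 -0.16 -0.02 1;0 0 0 0 -0.215 -0.02 1;0 0 0 0 -0.27 -0.02 1")

```text
time: 8.88
eef_pos: [0.5638, -0.1222, 0.2957]
tcp_rot: [-180.0, 0.1, 162.1]
force: [1.0, -0.0, -0.5]
width: 1.001
```

Call:
arm_command(rows="0 0 0 0 -0.04 0 1;0 0 0 0 -0.065 0 1;0 0 0 0 -0.075 0 1;0 0 0 0 -0.075 0 1;0 0 0 0 -0.075 0 1")

```text
time: 9.5
eef_pos: [0.5418, -0.191, 0.2954]
tcp_rot: [180.0, 0.0, 162.2]
force: [1.2, 1.3, 0.3]
width: 1.003
```

Run:
```python
from h import *
c,o=shot('wrist','w2');print(o['eef_pos'],o['tcp_rot'])
```

```text
[ 0.54178121 -0.191021    0.29537722] [1.79970760e+02 3.49675834e-03 1.62181575e+02]
```

View pics/w2.png

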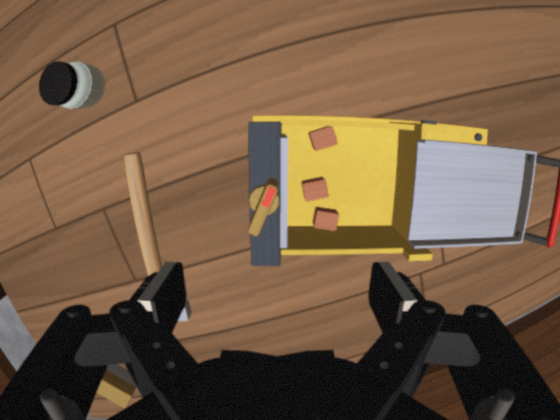

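The tray is flat and empty, with the three billets in the bin at (323,138), (315,189) and (326,219). The wing runs from about (273,187) to (255,234), with the red dash at (269,195).

Run:
```python
from h import *
c,o=load('w2');im=c['color']
hsv=cv2.cvtColor(im,cv2.COLOR_RGB2HSV);H,S,V=[hsv[:,:,i].astype(int) for i in range(3)]
cy,cx=slice(175,245),slice(245,282)
red=((H<6)|(H>174))&(S>170);br=(H>=8)&(H<28)&(S>90)&(V>100)
for nm,m in(('red',red),('wing',br|red)):
    q=np.zeros_like(m);q[cy,cx]=m[cy,cx];v,u=np.nonzero(q)
    P=np.array([onz(c,a,b,.177,o)[:2] for a,b in zip(u,v)]).astype(np.float32)
    e=np.linalg.svd(P-P.mean(0),full_matrices=False)[2][0]
    print(nm,len(u),P.mean(0),cv2.minAreaRect(P),np.degrees(np.arctan2(e[1],e[0])))
for p in((277,188),(269,186),(258,236),(249,233)): print(onz(c,*p,.177,o))
cv2.imwrite('pics/z2.png',cv2.resize(im[175:245,240:290][:,:,::-1],None,fx=8,fy=8,interpolation=2))
```

```text
red 5 [ 0.5330467  -0.19514486] ((0.5316506028175354, -0.1933882236480713), (0.001791222719475627, 0.0102211469784379), 37.647003173828125) -47.180244
wing 1159 [ 0.53641695 -0.20517708] ((0.5392861366271973, -0.20272748172283173), (0.026719624176621437, 0.05838447064161301), 70.6184310913086) -31.50718
[ 0.52516596 -0.18484757  0.177     ]
[ 0.52167222 -0.19038843  0.177     ]
[ 0.5589264  -0.21227138  0.177     ]
[ 0.55415374 -0.218533    0.177     ]
```

View pics/z2.png

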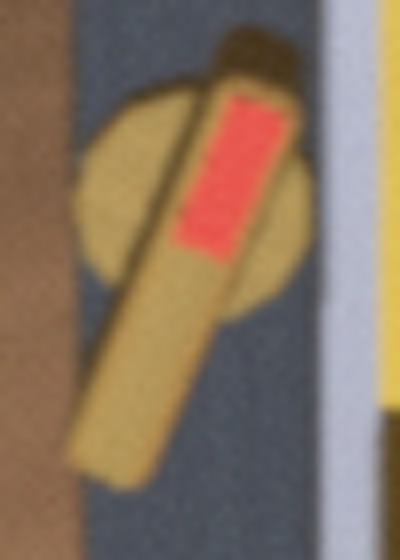

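Call:
arm_command(rows="0 0 0.05 0 -0.004 0.02 1;0 0 0.1 0 -0.0095 0.06 1;0 0 0.1228 -0.0005 -0.0095 0.1 1;0 0 0.1228 -0.0005 -0.0095 0.1414 1;0 0 0.1228 -0.0005 -0.0095 0.1414 1")

```text
time: 10.18
eef_pos: [0.5362, -0.1987, 0.1492]
tcp_rot: [-179.9, -0.6, 140.1]
force: [-0.4, 0.1, 0.4]
width: 0.996
```

Call:
arm_command(rows="0 0 0 0 0 0 0.8;0 0 0 0 0 0 0.5;0 0 0 0 0 0 0.3")

```text
time: 10.55
eef_pos: [0.5402, -0.2019, 0.1563]
tcp_rot: [179.9, 0.2, 140.0]
force: [-1.5, 0.6, -0.2]
width: 0.38
```

Run:
```python
from h import *
o=get_obs();print(o['eef_pos'],o['tcp_rot'],o['qpos'],o['width'],o['force'],go([.5395,-.202,.154],140.0))
```

```text
[ 0.54024539 -0.20186294  0.15628367] [179.9486847    0.22813439 140.00830525] [-2.71491393e+01  1.00187148e+01  4.13216721e+00  8.38796189e+01
 -6.76279578e-04  1.28424519e+01] 0.3802005273551814 [-1.51981368  0.61285558 -0.23358379] [ 0.0003  0.0013  0.      0.0005 -0.0006  0.0023]
```

Call:
arm_command(rows="0 0 0 0 0 0.0 0;0 0 0 0 0 0 0;0 0 0 0 0 0 0;0 0 0 0 0 0 0;0 0 0 0 0 0 0", force=70)

```text
time: 11.18
eef_pos: [0.5392, -0.202, 0.1551]
tcp_rot: [-180.0, 0.1, 140.0]
force: [-1.3, -2.9, 6.1]
width: 0.105
```

Call:
arm_command(rows="0 0 0.01 0 0 0 0;0 0 0.04 0 0 0 0;0 0 0.08 0 0 0 0;0 0 0.11 0 0 0 0;0 0 0.11 0 0 0 0")

```text
time: 11.8
eef_pos: [0.5395, -0.2016, 0.1551]
tcp_rot: [179.9, 0.1, 120.2]
force: [-1.1, -0.6, 4.8]
width: 0.104
```

Run:
```python
from h import *
o=get_obs();print(o['eef_pos'],o['tcp_rot'],o['qpos'].round(1),o['width'],o['force'],o['wrist_torque'])
```

```text
[ 0.53954246 -0.20164172  0.15508178] [1.79933396e+02 1.08289322e-01 1.20151305e+02] [-27.2  10.    4.   83.9  -0.   32.7] 0.10351677876765476 [-1.05376095 -0.59072248  4.82373716] [-0.14386055  0.16124802 -0.01095496]
```

Call:
arm_command(rows="0 0 0.05 0 0 0 0;0 0 0.1 0 0 0 0;0 0 0.15 0 0 0 0;0 0 0.2 0 0 0 0;0 0 0.25 0 0 0 0")

```text
time: 12.42
eef_pos: [0.5407, -0.2015, 0.1551]
tcp_rot: [179.7, -0.0, 74.9]
force: [2.3, -0.1, 4.0]
width: 0.104
```

Call:
arm_command(rows="0 0 0.05 0 0 0 0;0 0 0.1 0 0 0 0;0 0 0.15 0 0 0 0;0 0 0.2 0 0 0 0;0 0 0.25 0 0 0 0")

```text
time: 13.05
eef_pos: [0.5416, -0.2022, 0.1551]
tcp_rot: [179.7, -0.2, 29.9]
force: [4.0, -2.4, 2.6]
width: 0.108
```

Call:
arm_command(rows="0 0 0.03 0 0 0 0;0 0 0.06 0 0 0 0;0 0 0.09 0 0 0 0;0 0 0.11 0 0 0 0;0 0 0.12 0 0 0 0")

```text
time: 13.68
eef_pos: [0.5418, -0.2028, 0.1551]
tcp_rot: [179.8, -0.3, 8.5]
force: [5.0, -3.4, 2.0]
width: 0.106
```

Run:
```python
from h import *
o=get_obs();print(o['eef_pos'],o['tcp_rot'],o['qpos'].round(1),o['width'],o['force'],o['wrist_torque'])
```

```text
[ 0.54175952 -0.20277337  0.15513513] [179.76088964  -0.34602785   8.53270685] [-27.2  10.1   4.1  83.6   0.  144.3] 0.10574303922823779 [ 4.99106388 -3.37132763  2.04802736] [-0.66955454 -0.77839994  0.07762309]
```

Call:
arm_command(rows="0 0 0.015 0 0 0 0;0 0 0.03 0 0 0 0;0 0 0.04 0 0 0 0;0 0 0.045 0 0 0 0;0 0 0.05 0 0 0 0")

```text
time: 14.3
eef_pos: [0.5418, -0.203, 0.1551]
tcp_rot: [179.8, -0.4, -0.4]
force: [5.3, -3.4, 2.0]
width: 0.1
```

```bash
cat > s.py <<'E'
from h import *
o=get_obs();print(o['time'],o['eef_pos'],o['tcp_rot'],o['qpos'].round(1),o['width'],o['force'],o['wrist_torque'])
E
python3 s.py
```

```text
14.3 [ 0.5417658  -0.20299396  0.15512832] [179.79569563  -0.3809823   -0.43890414] [-27.2  10.1   4.1  83.6  -0.  153.3] 0.09968394368216434 [ 5.27831509 -3.39789489  1.973628  ] [-0.67518337 -0.76171053  0.05212796]
```

Call:
arm_command(rows="0 0 0.006 0 0 0 0;0 0 0.011 0 0 0 0;0 0 0.017 0 0 0 0;0 0 0.022 0 0 0 0")

```text
time: 14.8
eef_pos: [0.5418, -0.203, 0.1552]
tcp_rot: [179.8, -0.4, -4.1]
force: [4.0, -4.6, 2.2]
width: 0.106
```

```bash
python3 s.py
```

```text
14.8 [ 0.54178059 -0.20301088  0.15515383] [179.77723356  -0.38119041  -4.11907862] [-2.72e+01  1.01e+01  4.10e+00  8.36e+01 -1.00e-01  1.57e+02] 0.10557416869854197 [ 3.96671289 -4.56025228  2.1949109 ] [-0.8641526  -0.70202484  1.47864544]
```

Call:
arm_command(rows="0 0 -0.006 0 0 0 0;0 0 -0.006 0 0 0 0")

```text
time: 15.05
eef_pos: [0.5418, -0.203, 0.1552]
tcp_rot: [179.8, -0.4, -3.1]
force: [4.0, -3.9, 1.7]
width: 0.101
```

```bash
python3 s.py
```

```text
15.05 [ 0.54179107 -0.20301546  0.1551618 ] [179.77577121  -0.38124255  -3.06632421] [-27.2  10.1   4.1  83.6  -0.  155.9] 0.10141662508125188 [ 4.03868792 -3.92293424  1.72861317] [-0.78959481 -0.69543631  1.16017891]
```

Call:
arm_command(rows="0 0 -0.05 0 0 0 0;0 0 -0.1 0 0 0 0;0 0 -0.15 0 0 0 0;0 0 -0.2 0 0 0 0;0 0 -0.25 0 0 0 0")

```text
time: 15.68
eef_pos: [0.5414, -0.202, 0.1551]
tcp_rot: [179.7, -0.2, 42.0]
force: [4.0, -0.5, 3.1]
width: 0.103
```

Call:
arm_command(rows="0 0 -0.05 0 0 0 0;0 0 -0.1 0 0 0 0;0 0 -0.15 0 0 0 0;0 0 -0.2 0 0 0 0;0 0 -0.25 0 0 0 0")

```text
time: 16.3
eef_pos: [0.5404, -0.2015, 0.1551]
tcp_rot: [179.8, 0.0, 87.0]
force: [1.5, -0.1, 3.3]
width: 0.104
```

Call:
arm_command(rows="0 0 -0.01 0 0 0 0;0 0 -0.0155 0 0 0 0;0 0 -0.0155 0 0 0 0;0 0 -0.0155 0 0 0 0")

```text
time: 16.8
eef_pos: [0.5403, -0.2015, 0.1551]
tcp_rot: [179.8, 0.0, 89.4]
force: [1.9, 0.4, 5.6]
width: 0.105
```

```bash
python3 s.py
python3 - <<'E'
from h import *
w,_=shot('wrist','w3');b,_=shot('side','side3')
cv2.imwrite('pics/f.png',np.hstack([cv2.resize(w['color'],(440,330)),cv2.resize(b['color'][110:290,230:430],(360,330),interpolation=2)])[:,:,::-1])
E
```

```text
16.8 [ 0.54030216 -0.2014688   0.15507235] [1.79797180e+02 3.91000892e-02 8.94205518e+01] [-27.1  10.    4.   83.8   0.1  63.4] 0.10504569088679265 [1.87182988 0.41141652 5.57103915] [-0.10185163 -0.27810434  0.08519165]
```

View pics/f.png

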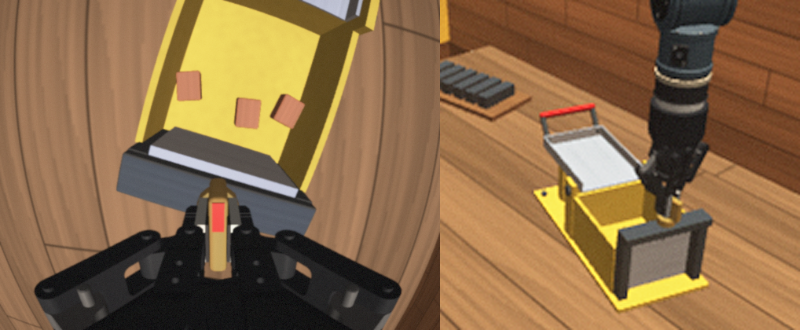

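The left crop shows the wing between the pads at (217,215), in line with the tool, and the three billets in the bin. The right crop shows the tray flat. I'll hand it in.

```bash
python3 -c "
from h import *
print(job.job_done())"
```

```text
the job is handed in; nothing more can be done
None
```

The job is done and handed in at about 17 s on the robot's clock, well under the 67 s limit; no verdict was reported.

- **Tray:** I lifted the handle to tip it to about 0.97 rad, let it back down and released it. The last pictures show it flat and empty, with all three billets in the bin.
- **Seating:** I turned the screw clockwise about 140°. It then stopped against about 1.5 N m at the wrist, well above the light friction of about 0.06 N m.
- **Back-off:** I turned it back about 90° from where the stop began to resist. The gripper still holds the wing at 70 N, with only about 0.1 N m left on the wrist.
- **Bystanders:** The arm never went near the hammer, brush or jar. I took no closing picture of them.
- **Forces:** The highest force I saw was about 45 N at the wrist, as the tray met its rest, against a 120 N limit.

**One check disagreed slightly:** the final wing direction is about 89.4° from the tool pose. The feeder yaw seen in the images would put it at 87.7°. The difference of about 2° is within my measuring error, but it could also be a small slip of the wing in the pads.

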